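# Turn the backward slide carrier round in the slide reader

### The arm

A 6-joint arm with a two-finger parallel gripper is mounted at the origin on the work surface. World frame = base frame: x ahead of the robot, y to its left, z up, the work surface at z = 0. Lengths are in mm, angles in rad, forces in N, time in s.
With the tool pointing down it reaches from about 400 to 925 mm from the base axis. Payload 12.5 kg.
Tool frame: the origin (TCP) lies between the finger pads; the fingertips stand 25 mm ahead of it and the grasp point (between the pads) lies 6 mm ahead of it; z points along the fingers, y is the line along which they close (so a half turn about z gives the same grasp; the last joint's range is limited). The gripper opens to 95 mm and grips with 3 to 60 N. Pads are 20 mm wide; open, the fingers measure 119 mm over their backs; the gripper's body (75 mm by 180 mm) begins 59 mm behind the grasp point.
Start: joints at [1.097, 0.491, 1.559, -0, 1.092, -0.106], TCP at [224.711, 583.223, 239.661] pointing down, gripper open.
Joint ranges: [-3.1, 3.1], [-0.84, 2.19], [0.05, 2.79], [-1.13, 4.28], [0.06, 2.93], [-2.69, 2.69]. Speed limits (rad/s): [2.22, 2.22, 2.79, 3.14, 3.14, 3.14].

### API

Orientations are given as [roll, pitch, yaw] about the fixed x, y, z axes, in that order (R = Rz(yaw) Ry(pitch) Rx(roll)).
In Python, from cell import state, read_camera, job_done, cut_out gives the robot as it stands. The module is installed in compiled form; this text tells all that it offers.
- The arm moves only by the tool jog_arm, never from a script. Its argument "motion" is a list of rows, each a list of 2 entries, a list of its own where there are three numbers: the shift along the tool's x, y, z in mm, then the turn about the tool's z in rad. A call has 1 to 5 rows; each row is the pose to reach, as a shift and turn from the pose commanded when the call began, along the tool's axes at that moment; what a row does not reach only later rows make up. A row lasts 1/10 s, in which the tool goes at most 50 mm and 8.59 degrees, less where a joint would pass 70% of its speed; a pose out of reach is approached as far as the arm can. A call with a gripper value outside its range is refused whole. "grip" is the closure, from 0 (fully open) to 1 (shut), set as the call begins (left out, the last holds). The fingers move at their own pace and stop on an object; the grip force is fixed at half the most. Time passes only in rows, so rows that repeat a pose let the fingers close. It gives the time, the measured TCP pose, the force, the opening and the grip force at its end, in the units of the state.
- state(): the state, without advancing time (a new reading comes with each control period).
- read_camera(name): name is "scene" or "side" or "wrist"; returns a dict with "img" (480x640x3 uint8, blue, green, red), "vertical_fov" (degrees; the focal length in pixels is half the picture's height over the tangent of half this angle, whatever the lens; pixels are square), "cx", "cy" (the principal point, pixels), "k1" (the pictures are not rectified: a ray, as slopes to the right and down, at radius r is drawn at 1 + k1 r^2 times it, then the intrinsics apply), "extrinsics" (4x4, takes a point from camera to world coordinates). Camera axes: x right, y up, looking along -z (the intrinsics and any distortion apply to the point x, -y, -z); pixel columns grow to the right and rows downward; lengths in mm; the calibration is good to about 2 mm. A picture is of the moment at which its call begins. There is no depth.
- job_done(): hands the job in; it is judged then, once.
Trained networks look in a picture, given as the dict that the camera call returned (one of the last four; its "shot" number tells which), for a name from the list of things; names that differ only in an ending like _2 or _b are one class to them, and where a whole thing is asked for, a point or a joint stands for the part that bears it (a point fixed in the world has none). Each returns a list of dicts, best first, with "p" (0 to 1); they miss things now and then, are a little off and sometimes report something else, mostly with a low value. They report only what shows in the picture. A call takes as long as a camera call. They do not tell look-alikes from the thing itself.
- cut_out(name, picture): "region" (480x640 bool, what is visible of it) and "box" ([left, top, right, bottom] in pixels, round what is visible of it).
The state is a dict: "t": time; "joints": joint angles; "qvel": joint speeds; "tau": joint torques, N m; "eef_pos": TCP position; "tcp_rot": TCP orientation; "ft_force": force on the tool from outside, world axes, zero at the start; "moment": the same for the moment, N m; "opening": opening from 0.0 (shut) to 1.0 (fully open); "grip_force": force on a finger pad.
Only numpy, scipy, OpenCV 4.12 (cv2) and the standard library are available. Lean on these libraries where they do the work, as an engineer would, in place of code of your own. Each camera call takes 0.05 s, during which the arm holds its last target. There are 200 camera calls.

### The job

One of the two slide carriers in the reader has been put in backwards: its orange end sticks out. Pull it right out of its bay, turn it end for end and slide it back into the same bay, window up and fully home against the stop, so that only its blue end sticks out; then let go. Leave the carrier that is already right and the other things on the bench where they are.

Things in the scene. Friction and masses are not known exactly. Their poses are not given: they have to be found in the camera images.
- reader: Fixed low white and grey box, 150 mm deep (x), 240 mm wide (y), 68 mm high, dark display on top. Origin: centre of its underside, on the bench; z up. Its -x is the way its front faces (roughly to the robot's left; yaw varies). Two level roofed bays along x, open only at the front (x = -75 mm), centred at y = -55 and +55 mm; rigid stop inside at x = +5 mm. No spring or latch.
- bay_a (a point): Middle of the slot floor, at the front face, of the bay at y = -55 mm of the reader; axes as the reader's, -x points out. Slot 33 mm wide, 22 mm high, 80 mm deep from the front face to the stop, floor 30 mm above the bench. A black bezel stands 8 mm out of the front face and flares 5 mm wider to each side, up and down.
- bay_b (a point): The same for the bay at y = +55 mm of the reader. A carrier fully home has its middle 14 mm inside this front face (x = -61 mm of the reader), and 52 mm of it stands out of the front face.
- backward_mid (a point): Middle, half-way up, of the carrier that is in backwards (in either bay). Rigid loose bar 132 mm long, 30 wide, 18 high, about 90 g, balanced at its middle: 44 mm of orange at one end, 44 mm of blue at the other, white between with a glass window on top. x runs along it to the orange end, z up out of the window. At the start its orange end sticks out, up to 10 mm short of fully home.
- backward_orange (a point): Centre of the orange end face of that carrier (66 mm from its middle); axes as the carrier's.
- backward_blue (a point): Centre of the blue end face of that carrier (66 mm from its middle); axes as the carrier's.
- correct_mid (a point): Middle of the other, identical carrier, correctly in the other bay with its blue end out; to be left alone. Its x axis points to its orange end, inside the bay.
- bottle: Bystander: amber bottle, blue cap, 60 mm diameter, 130 mm high; origin at the centre of its foot.
- flask: Bystander: flat clear culture flask lying down, 90 x 70 mm, 34 mm high, with a neck and blue cap reaching 84 mm from its origin along its x; origin under the middle of the flat part.
- slidebox: Bystander: red slide box 102 x 87 mm, 34 mm high; origin at the centre of its underside.
Things that resemble listed ones, but are neither listed nor needed, are in the scene too. Of the things that look like the part that bears backward_mid, the largest one is meant.

How it is judged:
By the outcome, as a careful person would: the job done as asked, in the order asked, and still so for the second after the job is handed in, with the robot touching nothing.
It also fails if it takes over 64 s, if anything falls off the work surface, if the arm or the gripper's body presses on something with over 40 N, if the wrist force passes 120 N, or if a joint passes its speed limit or range.

## Working session

There is one attempt and no reset: what is moved stays moved. The work goes in short steps, Python scripts to look and compute and a tool call to move; the robot and the scene stay as the last step left them, time stands still between calls to the robot, and variables do not carry over. Pictures are saved under pics/ and viewed, at most 10 in all, crops included, and the job is handed in when it is done.

Besides the shell and the picture viewer there is one more tool, called after ">>>" as name(argument=value, ...) on one line, values as JSON. jog_arm: Moves the arm, as the interface text tells. Its arguments: {"type":"object","properties":{"motion":{"type":"array"},"grip":{"type":"number"}},"required":["motion"]}

```bash
mkdir -p pics; python3 - <<'E'
from cell import *
import cv2,numpy as np,pickle
P={}
for n in("scene","side","wrist"):
    p=read_camera(n);P[n]=p;cv2.imwrite(f"pics/{n}0.png",p["img"])
    print(n,p["vertical_fov"],p["cx"],p["cy"],p["k1"],np.round(p["extrinsics"],2).tolist())
    for o in("reader","backward_mid","bottle","flask","slidebox"):
        for r in cut_out(o,p): print(o,round(r["p"],2),r["box"],int(r["region"].sum()))
pickle.dump(P,open("p0.pkl","wb"));s=state();print(s["t"],s["eef_pos"],s["tcp_rot"],s["ft_force"])
cv2.imwrite("pics/both.png",cv2.resize(np.vstack([P["scene"]["img"],P["side"]["img"]]),(400,600)))
E
```

```text
scene 49.49880861375457 316.18819942846926 244.59571111709477 0.04302043594577255 [[-0.3, -0.65, 0.7, 1407.85], [0.95, -0.21, 0.21, 295.75], [0.01, 0.73, 0.68, 923.79], [0.0, 0.0, 0.0, 1.0]]
reader 0.68 [201.0, 208.0, 311.9, 306.0] 5965
backward_mid 0.83 [299.3, 244.4, 320.6, 261.3] 315
backward_mid 0.6 [342.3, 232.3, 374.3, 255.3] 255
backward_mid 0.59 [399.4, 246.9, 412.4, 272.7] 230
bottle 0.75 [168.0, 160.4, 194.1, 205.8] 853
bottle 0.58 [296.5, 243.6, 320.5, 259.8] 347
flask 0.64 [99.2, 231.0, 152.5, 268.7] 1232
slidebox 0.71 [459.0, 307.1, 511.9, 365.6] 2044
side 57.633571593027526 319.9033604875477 247.18312649541872 -0.01858688639313572 [[-0.95, 0.21, -0.23, 276.92], [-0.31, -0.66, 0.69, 802.39], [-0.01, 0.73, 0.69, 814.97], [0.0, 0.0, 0.0, 1.0]]
reader 0.64 [272.5, 180.7, 380.7, 256.0] 4543
reader 0.63 [312.6, 233.7, 334.0, 253.7] 266
reader 0.33 [388.2, 140.9, 410.9, 180.3] 607
backward_mid 0.86 [334.6, 275.1, 366.1, 299.9] 311
backward_mid 0.57 [303.7, 317.4, 345.4, 339.7] 411
backward_mid 0.55 [311.0, 232.0, 334.4, 253.0] 217
bottle 0.83 [388.3, 137.7, 410.3, 181.2] 670
flask 0.75 [314.1, 145.7, 347.8, 167.8] 577
flask 0.28 [313.1, 233.6, 332.8, 256.2] 250
slidebox 0.65 [172.0, 351.1, 239.8, 405.3] 2386
wrist 70.74697200860913 320.07986976441947 239.8254054583737 -0.017110355292693762 [[0.36, -0.9, -0.26, 150.86], [0.93, 0.35, 0.1, 612.2], [-0.0, -0.28, 0.96, 384.65], [0.0, 0.0, 0.0, 1.0]]
0.9 [224.71677771 583.22902263 239.68683379] [3.14145989e+00 2.73493651e-05 2.77383205e+00] [-0.90416522  0.15115711  0.9579759 ]
```

View pics/scene0.png

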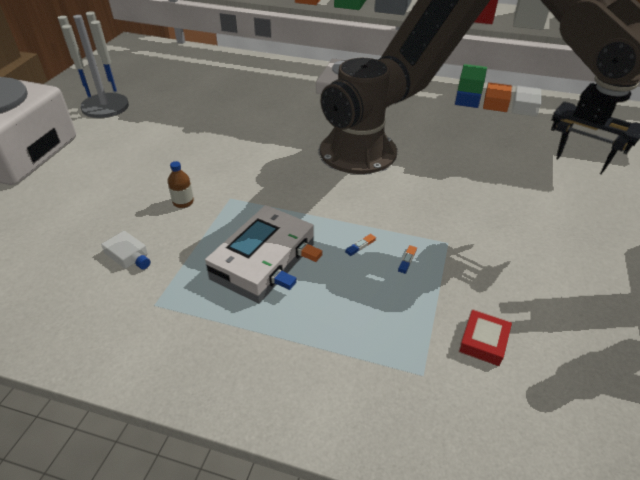

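View pics/side0.png

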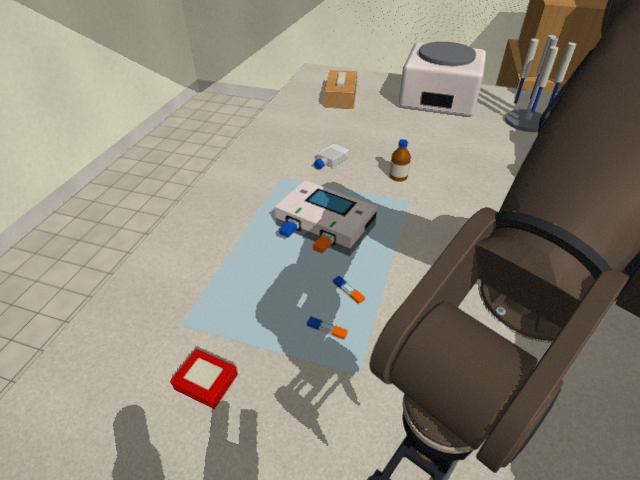

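The look-alikes in the scene picture are an orange end in the reader's bay at (310,252), a blue end at (285,280) which is the correct carrier, and small loose bars at (360,244) and (407,260). I choose (310,252) because it is in the reader with its orange end out. Next I'll fit the reader pose and check a close crop.

```bash
cat > h.py <<'E'
import numpy as np,cv2
def rays(p,uv):
    f=240/np.tan(np.radians(p["vertical_fov"]/2));d=(np.atleast_2d(uv)-[p["cx"],p["cy"]])/f
    s=d.copy()
    for _ in range(20): s=d/(1+p["k1"]*(s**2).sum(1,keepdims=True))
    E=p["extrinsics"];v=np.c_[s[:,0],-s[:,1],-np.ones(len(s))]@E[:3,:3].T
    return E[:3,3],v
def proj(p,X):
    f=240/np.tan(np.radians(p["vertical_fov"]/2));E=p["extrinsics"];c=(np.atleast_2d(X)-E[:3,3])@E[:3,:3]
    s=np.c_[c[:,0],-c[:,1]]/-c[:,2:];s=s*(1+p["k1"]*(s**2).sum(1,keepdims=True))
    return s*f+[p["cx"],p["cy"]]
def onz(p,uv,z):
    o,v=rays(p,uv);return o+v*((z-o[2])/v[:,2])[:,None]
def pose(q,X):
    c,s=np.cos(q[2]),np.sin(q[2]);X=np.asarray(X,float);return np.c_[q[0]+c*X[:,0]-s*X[:,1],q[1]+s*X[:,0]+c*X[:,1],X[:,2]]
BOX=[[x,y,z] for x in(-75,75) for y in(-120,120) for z in(0,68)]
def iou(q,obs,X=BOX):
    t=0
    for p,m in obs:
        h=cv2.convexHull(np.round(proj(p,pose(q,X))*16).astype(np.int32));g=np.zeros(m.shape,np.uint8);cv2.fillPoly(g,[h],1,cv2.LINE_8,4)
        g=g>0;t+=(g&m).sum()/(g|m).sum()
    return t
E
cat > fit.py <<'E'
from cell import *
from h import *
import pickle
from scipy.optimize import minimize
P={n:read_camera(n) for n in("scene","side")}
obs=[(P[n],np.array(cut_out("reader",P[n])[0]["region"])) for n in P]
c=onz(P["scene"],[[260,255]],34)[0]
best=max((minimize(lambda q:-iou([q[0],q[1],q[2]/100],obs),[c[0],c[1],a*100],method="Nelder-Mead",options=dict(initial_simplex=[[c[0],c[1],a*100],[c[0]+30,c[1],a*100],[c[0],c[1]+30,a*100],[c[0],c[1],a*100+25]])) for a in np.arange(-2.2,-.8,.2)),key=lambda r:-r.fun)
q=best.x*[1,1,.01];print(q,best.fun)
for b,y in("a",-55),("b",55):
    print(b,pose(q,[[-75,y,39],[-127,y,39]]))
ims=[]
for n,(p,m) in zip(P,obs):
    im=p["img"].copy();w=proj(p,pose(q,BOX+[[-127,-55,39],[-127,55,39]]))
    big=cv2.resize(im,None,fx=4,fy=4)
    for i,u in enumerate(w): cv2.circle(big,tuple(int(v*4+2) for v in u),4,(0,0,255) if i<8 else (0,255,255),1)
    x,y=(w.mean(0)*4).astype(int);ims.append(big[max(0,y-300):y+300,x-200:x+200])
cv2.imwrite("pics/fit.png",np.hstack(ims))
E
python3 fit.py
```

```text
[ 557.94214428 -105.52287333   -1.80775378] -1.8131766082695309
a [[522.08499017 -19.70758041  39.        ]
 [534.2917921   30.83936793  39.        ]]
b [[629.01122704 -45.52966143  39.        ]
 [641.21802898   5.01728691  39.        ]]
```

View pics/fit.png

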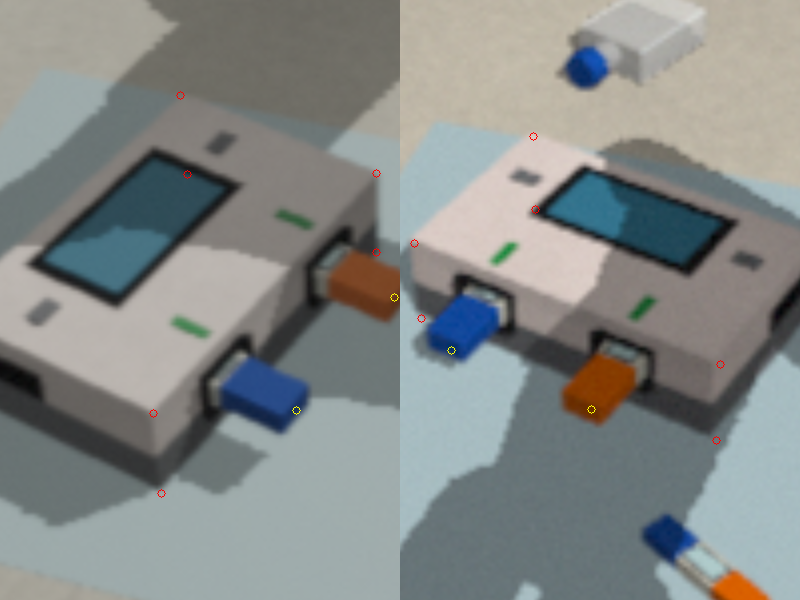

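The crop confirms it: the orange end sticks out of bay a (scene, about (310,252)) and the blue end sticks out of bay b. The fit is good to a few mm. Next I'll hover for a wrist close-up.

>>> jog_arm(motion=[[[-32, -25, 0], 0], [[-64, -50, 0], 0], [[-96, -75, 0], 0], [[-128, -100, 0], 0], [[-161, -125, 0], 0]])

```text
t: 1.6
eef_pos: [330.5, 407.3, 239.8]
tcp_rot: [3.141, 0.0, 2.774]
ft_force: [0.4, 0.1, -0.2]
opening: 1.002
grip_force: 0.0
```

>>> jog_arm(motion=[[[-32, -25, 0], 0], [[-64, -50, 0], 0], [[-96, -75, 0], 0], [[-128, -100, 0], 0], [[-161, -125, 0], 0]])

```text
t: 2.1
eef_pos: [435.9, 232.7, 239.9]
tcp_rot: [3.141, 0.0, 2.774]
ft_force: [0.4, 0.1, -0.7]
opening: 1.0
grip_force: 0.0
```

>>> jog_arm(motion=[[[-32, -25, 4], 0], [[-64, -50, 8], 0], [[-96, -75, 12], 0], [[-128, -100, 16], 0], [[-160, -125, 20], 0]])

```text
t: 2.6
eef_pos: [540.4, 58.4, 219.6]
tcp_rot: [3.141, 0.0, 2.774]
ft_force: [0.6, 0.1, 1.1]
opening: 0.998
grip_force: 0.0
```

>>> jog_arm(motion=[[[0, 0, 0], 0.144], [[0, 0, 0], 0.288], [[0, 0, 0], 0.432], [[0, 0, 0], 0.576], [[0, 0, 0], 0.72]])

```text
t: 3.1
eef_pos: [539.7, 59.9, 219.7]
tcp_rot: [3.141, 0.0, 2.048]
ft_force: [-0.3, 1.1, 0.1]
opening: 1.0
grip_force: 0.0
```

>>> jog_arm(motion=[[[0, 0, 0], 0.144], [[0, 0, 0], 0.288], [[0, 0, 0], 0.432], [[0, 0, 0], 0.576], [[0, 0, 0], 0.72]])

```text
t: 3.6
eef_pos: [539.7, 60.0, 219.7]
tcp_rot: [3.141, -0.0, 1.328]
ft_force: [0.5, 0.1, -0.6]
opening: 1.001
grip_force: 0.0
```

```bash
cat > look.py <<'E'
import sys
from cell import *
from h import *
import pickle
P={n:read_camera(n) for n in("wrist","scene","side")};pickle.dump(P,open(sys.argv[1]+".pkl","wb"))
s=state();print(s["t"],np.round(s["eef_pos"],1),np.round(s["tcp_rot"],3),np.round(s["joints"],2),s["opening"],s["grip_force"],np.round(s["ft_force"],1))
for n in P:
    for r in cut_out("backward_mid",P[n]):
        m=np.array(r["region"]).astype(np.uint8);c=cv2.minAreaRect(cv2.findNonZero(m))
        print(n,round(r["p"],2),np.round(r["box"]),np.round(onz(P[n],[c[0]],10)[0]),np.round(np.degrees(0)) )
cv2.imwrite("pics/"+sys.argv[1]+".png",P["wrist"]["img"])
E
python3 look.py w1
```

```text
3.75 [539.7  60.  219.7] [ 3.141 -0.     1.337] [-0.01  0.4   1.78  0.    0.96  0.22] 1.0012713241800661 0.0 [0.9 0.3 0.6]
wrist 0.67 [160. 167. 249. 215.] [431. 117.  10.] 0.0
wrist 0.66 [311. 243. 342. 298.] [528.  -0.  10.] 0.0
wrist 0.59 [131.  45. 236.  83.] [448. 240.  10.] 0.0
wrist 0.21 [254. 287. 490. 402.] [ 564. -102.   10.] 0.0
scene 0.83 [296. 244. 322. 260.] [500.   0.  10.] 0.0
scene 0.68 [398. 245. 418. 274.] [450. 240.  10.] 0.0
scene 0.53 [344. 234. 375. 253.] [433. 116.  10.] 0.0
side 0.83 [310. 234. 335. 251.] [543. -24.  10.] 0.0
side 0.83 [335. 276. 366. 300.] [434. 117.  10.] 0.0
side 0.62 [307. 319. 345. 341.] [450. 241.  10.] 0.0
```

View pics/w1.png

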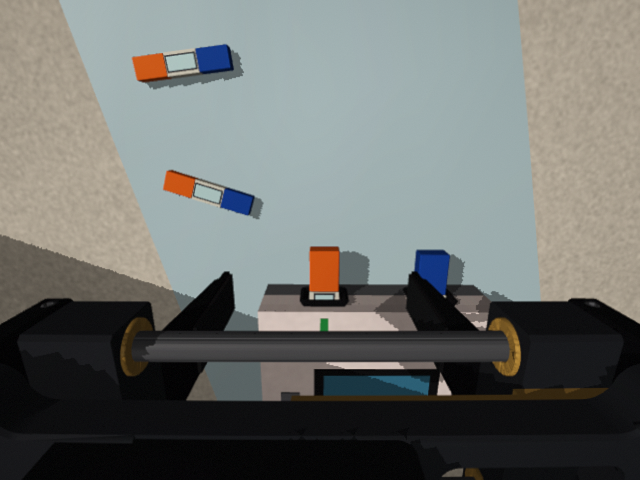

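The wrist view shows the orange end at (325,270), the blue end at (432,270) and the loose look-alikes at (185,62) and (210,192). The area to the right is free. Next I'll measure the carrier's axis from its orange pixels.

```bash
cat > meas.py <<'E'
import sys,pickle
from h import *
p=pickle.load(open(sys.argv[1]+".pkl","rb"))["wrist"];z=float(sys.argv[2]);box=list(map(int,sys.argv[3:7]));col=sys.argv[7]
im=p["img"].astype(int);b,g,r=im[...,0],im[...,1],im[...,2]
m=(r>150)&(b<90)&(g<140) if col=="o" else (b>90)&(r<70)&(g<110)
k=np.zeros_like(m);k[box[1]:box[3],box[0]:box[2]]=1;m&=k
ys=np.where(m.sum(1)>12)[0];print("rows",ys.min(),ys.max(),m.sum())
L=[];R=[]
for y in ys[2:-2]:
    x=np.where(m[y])[0];L.append([x.min()-.5,y]);R.append([x.max()+.5,y])
A,B=onz(p,L,z),onz(p,R,z);M=(A+B)/2
print("width",np.median(np.linalg.norm(A-B,axis=1)))
for n,Q in("L",A),("R",B),("M",M):
    vx,vy,x0,y0=cv2.fitLine(Q[:,:2].astype(np.float32),cv2.DIST_HUBER,0,.01,.01).ravel();
    if vy<0:vx,vy=-vx,-vy
    print(n,"dir",round(float(np.arctan2(vy,vx)),4),"pt",x0,y0)
print("ends",onz(p,[[M_.mean() if 0 else np.mean([L[0][0],R[0][0]]),ys.min()-.5],[np.mean([L[-1][0],R[-1][0]]),ys.max()+.5]],z))
E
python3 meas.py w1 48 290 230 360 310 o; python3 meas.py w1 48 405 235 460 300 b
python3 -c "
import pickle;from h import *;p=pickle.load(open('w1.pkl','rb'))['wrist'];print(onz(p,[[350,20],[500,20],[350,180],[500,180],[430,100]],0).round())"
```

```text
rows 251 291 1171
width 28.75854145467851
L dir 1.3184 pt 518.8771 25.508394
R dir 1.3071 pt 545.3168 13.39699
M dir 1.3068 pt 530.6124 13.957321
ends [[536.43249768  36.43018829  48.        ]
 [525.46940438  -6.16626446  48.        ]]
rows 250 285 993
width 33.768346714330896
L dir 1.8504 pt 622.9705 -5.3585124
R dir 1.3217 pt 652.51917 -12.546712
M dir 1.593 pt 637.65216 -8.267603
ends [[640.40505363  11.67946335  48.        ]
 [640.56778154 -27.9726579   48.        ]]
[[612. 239.   0.]
 [751. 205.   0.]
 [579.  91.   0.]
 [735.  53.   0.]
 [675. 150.   0.]]
```

>>> jog_arm(motion=[[[-21, 1, 20], 0.017], [[-42, 2, 50], 0.017], [[-42, 2, 90], 0.017], [[-42, 2, 120], 0.017], [[-42, 2, 145], 0.017]])

```text
t: 4.4
eef_pos: [531.4, 18.5, 73.0]
tcp_rot: [-3.141, 0.0, 1.319]
ft_force: [0.2, 0.2, 0.4]
opening: 1.001
grip_force: 0.0
```

>>> jog_arm(motion=[[[0, 0, 15], 0], [[0, 0, 30], 0], [[0, 0, 30], 0]])

```text
t: 4.7
eef_pos: [531.1, 18.7, 43.1]
tcp_rot: [-3.139, 0.0, 1.319]
ft_force: [0.0, 0.1, 0.1]
opening: 0.999
grip_force: 0.0
```

```bash
python3 look.py w2
```

```text
4.85 [532.1  18.7  45.2] [ 3.141 -0.     1.318] [-0.09  0.64  1.95  0.    0.54  0.16] 1.0037606664436889 0.0 [-0.5  0.2 -0. ]
wrist 0.8 [295. 267. 360. 385.] [526.  -8.  10.] 0.0
wrist 0.66 [  0. 116. 185. 208.] [431. 116.  10.] 0.0
scene 0.84 [344. 235. 374. 256.] [432. 117.  10.] 0.0
scene 0.82 [400. 247. 412. 273.] [450. 240.  10.] 0.0
side 0.81 [335. 274. 368. 301.] [432. 119.  10.] 0.0
side 0.67 [306. 316. 346. 338.] [450. 241.  10.] 0.0
side 0.45 [312. 232. 331. 252.] [546. -16.  10.] 0.0
side 0.42 [170. 351. 240. 406.] [652. 435.  10.] 0.0
```

View pics/w2.png

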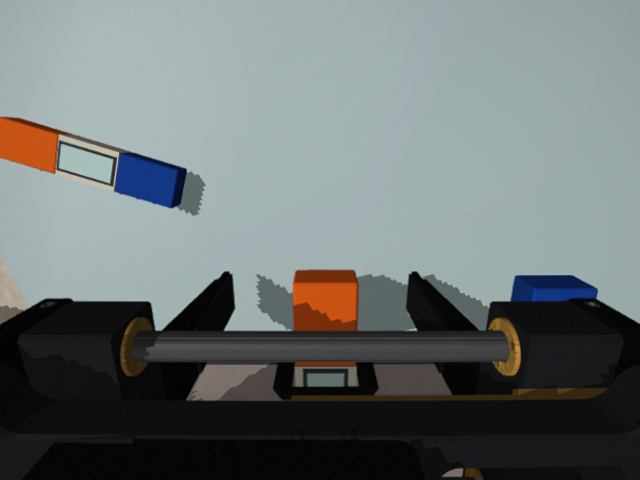

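The orange end at (325,300) sits centred between the fingers (232 and 410) and square to them. Closing.

>>> jog_arm(motion=[[[0, 0, 0], 0], [[0, 0, 0], 0], [[0, 0, 0], 0], [[0, 0, 0], 0], [[0, 0, 0], 0]], grip=1)

```text
t: 5.5
eef_pos: [531.7, 18.7, 44.6]
tcp_rot: [3.142, -0.0, 1.317]
ft_force: [-0.5, 0.5, -0.4]
opening: 0.637
grip_force: 0.0
```

>>> jog_arm(motion=[[[0, 0, 0], 0], [[0, 0, 0], 0], [[0, 0, 0], 0], [[0, 0, 0], 0]])

```text
t: 5.9
eef_pos: [531.7, 18.7, 44.6]
tcp_rot: [3.142, -0.0, 1.317]
ft_force: [0.2, -0.3, -0.6]
opening: 0.315
grip_force: 29.7
```

>>> jog_arm(motion=[[[8, 0, 0], 0], [[16, 0, 0], 0], [[24, 0, 0], 0], [[32, 0, 0], 0], [[40, 0, 0], 0]])

```text
t: 6.4
eef_pos: [542.0, 58.3, 44.6]
tcp_rot: [3.142, -0.0, 1.317]
ft_force: [0.6, -0.9, -1.0]
opening: 0.317
grip_force: 29.7
```

It is held and came out smoothly with no side force. This grip is too deep to set the carrier down on the bench, because the tips would reach the surface first. I'll push it back, regrip 13 mm higher, then pull it out.

>>> jog_arm(motion=[[[-9, 0, 0], 0], [[-18, 0, 0], 0], [[-27, 0, 0], 0], [[-36, 0, 0], 0], [[-36, 0, 0], 0]])

```text
t: 6.9
eef_pos: [532.4, 21.1, 44.6]
tcp_rot: [-3.141, 0.0, 1.315]
ft_force: [0.2, -0.4, -0.9]
opening: 0.317
grip_force: 29.7
```

>>> jog_arm(motion=[[[0, 0, 0], 0], [[0, 0, 0], 0], [[0, 0, -13], 0], [[0, 0, -13], 0]], grip=0.5)

```text
t: 7.3
eef_pos: [533.4, 22.8, 59.2]
tcp_rot: [3.139, -0.0, 1.317]
ft_force: [0.1, 1.0, 0.2]
opening: 0.493
grip_force: 0.0
```

>>> jog_arm(motion=[[[0, 0, 0], 0], [[0, 0, 0], 0], [[0, 0, 0], 0], [[0, 0, 0], 0], [[0, 0, 0], 0]], grip=1)

```text
t: 7.8
eef_pos: [532.7, 22.6, 57.5]
tcp_rot: [-3.141, -0.0, 1.317]
ft_force: [0.2, 0.2, 0.5]
opening: 0.313
grip_force: 29.7
```

>>> jog_arm(motion=[[[10, 0, 0], 0], [[20, 0, 0], 0], [[30, 0, 0], 0], [[40, 0, 0], 0], [[50, 0, 0], 0]])

```text
t: 8.3
eef_pos: [545.5, 72.1, 57.6]
tcp_rot: [-3.142, -0.0, 1.317]
ft_force: [-0.2, -0.3, 0.1]
opening: 0.312
grip_force: 29.7
```

>>> jog_arm(motion=[[[15, 0, 0], 0], [[30, 0, 0], 0], [[45, 0, 0], 0], [[60, 0, 0], 0], [[60, 0, -25], 0]])

```text
t: 8.8
eef_pos: [559.6, 131.1, 80.6]
tcp_rot: [-3.138, 0.001, 1.318]
ft_force: [-0.2, 0.8, -0.8]
opening: 0.315
grip_force: 29.7
```

>>> jog_arm(motion=[[[0, 0, -25], 0], [[0, 0, -25], -0.143], [[0, 0, -25], -0.286], [[0, 0, -25], -0.428], [[0, 0, -25], -0.571]])

```text
t: 9.3
eef_pos: [560.5, 129.8, 107.7]
tcp_rot: [3.141, -0.0, 1.894]
ft_force: [-0.1, -0.5, -0.8]
opening: 0.315
grip_force: 29.7
```

>>> jog_arm(motion=[[[0, 0, 0], -0.143], [[0, 0, 0], -0.286], [[0, 0, 0], -0.428], [[0, 0, 0], -0.571], [[0, 0, 0], -0.714]])

```text
t: 9.8
eef_pos: [560.5, 129.8, 107.6]
tcp_rot: [-3.142, -0.0, 2.608]
ft_force: [-0.4, 0.1, -1.3]
opening: 0.315
grip_force: 29.7
```

>>> jog_arm(motion=[[[0, 0, 0], -0.143], [[0, 0, 0], -0.286], [[0, 0, 25], -0.286], [[0, 0, 50], -0.286], [[0, 0, 60], -0.286]])

```text
t: 10.3
eef_pos: [559.7, 129.6, 45.8]
tcp_rot: [-3.141, -0.002, 2.888]
ft_force: [0.4, 0.0, 0.5]
opening: 0.311
grip_force: 29.7
```

```bash
python3 look.py w3; python3 -c "
import cv2,numpy as np,pickle
P=pickle.load(open('w3.pkl','rb'));a=cv2.resize(P['scene']['img'][190:340,190:440],(800,480));b=P['side']['img'][170:350,230:430]
cv2.imwrite('pics/c3.png',np.hstack([cv2.resize(a,(420,252)),cv2.resize(b,(280,252))]))"
```

```text
10.45 [560.4 129.4  47.6] [-3.141e+00 -1.000e-03  2.888e+00] [ 0.11  0.68  1.84  0.    0.62 -1.21] 0.3131517563018314 29.749218821525574 [ 0.5 -0.5 -1.2]
wrist 0.97 [181.   0. 263. 154.] [438. 112.  10.] 0.0
wrist 0.82 [454.   0. 511. 125.] [466. 237.  10.] 0.0
wrist 0.66 [292. 259. 351. 394.] [587. 123.  10.] 0.0
scene 0.94 [322. 268. 355. 310.] [594. 114.  10.] 0.0
scene 0.63 [399. 245. 414. 273.] [448. 240.  10.] 0.0
side 0.79 [306. 320. 345. 342.] [450. 241.  10.] 0.0
side 0.67 [335. 274. 364. 301.] [433. 117.  10.] 0.0
```

View pics/c3.png

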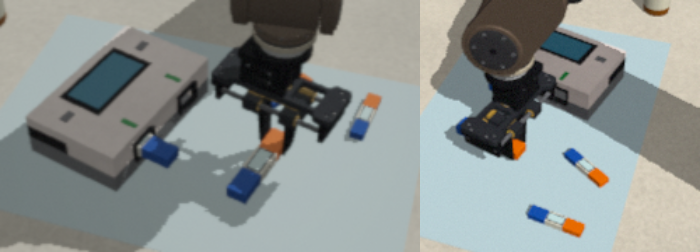

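The carrier is held level by its orange end, and the blue end points into free space. Lower, release, rise and half-turn.

>>> jog_arm(motion=[[[0, 0, 8], 0], [[0, 0, 14], 0], [[0, 0, 18], 0], [[0, 0, 19.5], 0], [[0, 0, 19.5], 0]])

```text
t: 11.1
eef_pos: [560.3, 129.0, 27.9]
tcp_rot: [-3.142, -0.0, 2.888]
ft_force: [0.4, 1.1, -0.4]
opening: 0.315
grip_force: 29.7
```

>>> jog_arm(motion=[[[0, 0, 0], 0], [[0, 0, 0], 0], [[0, 0, 0], 0], [[0, 0, 0], 0]], grip=0.4)

```text
t: 11.5
eef_pos: [560.4, 129.1, 28.3]
tcp_rot: [3.141, 0.0, 2.888]
ft_force: [-0.1, -0.1, 0.1]
opening: 0.573
grip_force: 0.0
```

>>> jog_arm(motion=[[[0, 0, -30], 0], [[-20, 0, -70], 0], [[-50, 0, -100], 0.143], [[-80, 0, -120], 0.286], [[-96, 0, -120], 0.428]], grip=0)

```text
t: 12.0
eef_pos: [656.2, 104.4, 151.8]
tcp_rot: [3.137, 0.005, 2.453]
ft_force: [-0.8, -0.2, -1.8]
opening: 0.959
grip_force: 0.0
```

>>> jog_arm(motion=[[[0, 0, 0], 0.149], [[0, 0, 0], 0.298], [[0, 0, 0], 0.447], [[0, 0, 0], 0.596], [[0, 0, 0], 0.744]])

```text
t: 12.5
eef_pos: [653.2, 104.9, 148.1]
tcp_rot: [-3.142, -0.0, 1.71]
ft_force: [-0.4, -0.1, 0.7]
opening: 1.0
grip_force: 0.0
```

>>> jog_arm(motion=[[[0, 0, 0], 0.149], [[0, 0, 0], 0.298], [[0, 0, 0], 0.447], [[0, 0, 0], 0.596], [[0, 0, 0], 0.744]])

```text
t: 13.0
eef_pos: [653.2, 104.9, 148.1]
tcp_rot: [-3.142, -0.0, 0.966]
ft_force: [-0.6, 0.0, 0.2]
opening: 1.002
grip_force: 0.0
```

>>> jog_arm(motion=[[[0, 0, 0], 0.149], [[0, 0, 0], 0.298], [[0, 0, 0], 0.447], [[0, 0, 0], 0.596], [[0, 0, 0], 0.744]])

```text
t: 13.5
eef_pos: [653.2, 104.9, 148.1]
tcp_rot: [-3.142, 0.0, 0.222]
ft_force: [0.5, -0.5, -0.4]
opening: 1.004
grip_force: 0.0
```

>>> jog_arm(motion=[[[0, 0, 0], 0.149], [[0, 0, 0], 0.298], [[0, 0, 0], 0.447], [[0, 0, 0], 0.482], [[0, 0, 0], 0.482]])

```text
t: 14.0
eef_pos: [653.2, 105.0, 148.1]
tcp_rot: [-3.142, 0.0, -0.254]
ft_force: [-0.2, -0.4, -0.1]
opening: 1.001
grip_force: 0.0
```

```bash
python3 look.py w4;python3 meas.py w4 18 250 150 400 420 b
```

```text
14.15 [653.3 104.9 148.2] [-3.141 -0.    -0.253] [0.06 0.64 1.55 0.   0.95 1.88] 1.0020528652113392 0.0 [-0.1 -0.1  0.2]
wrist 0.74 [302. 210. 338. 330.] [621. 116.  10.] 0.0
wrist 0.62 [369. 392. 373. 396.] [479.  99.  10.] 0.0
wrist 0.4 [  0. 272.  30. 324.] [666. 397.  10.] 0.0
scene 0.64 [ 98. 229. 150. 270.] [ 636. -438.   10.] 0.0
scene 0.6 [323. 274. 359. 315.] [610. 119.  10.] 0.0
scene 0.6 [398. 244. 414. 274.] [451. 240.  10.] 0.0
side 0.77 [309. 317. 344. 340.] [450. 242.  10.] 0.0
side 0.73 [256. 258. 306. 291.] [611. 119.  10.] 0.0
side 0.63 [279. 180. 376. 255.] [ 572. -136.   10.] 0.0
side 0.52 [334. 278. 366. 301.] [434. 117.  10.] 0.0
rows 217 264 1698
width 29.937028326148898
L dir 2.9032 pt 648.70624 124.132965
R dir 2.9278 pt 646.49335 93.92166
M dir 2.9166 pt 650.8675 108.22225
ends [[671.30926879 103.78700736  18.        ]
 [629.95750578 113.36053567  18.        ]]
```

View pics/w4.png

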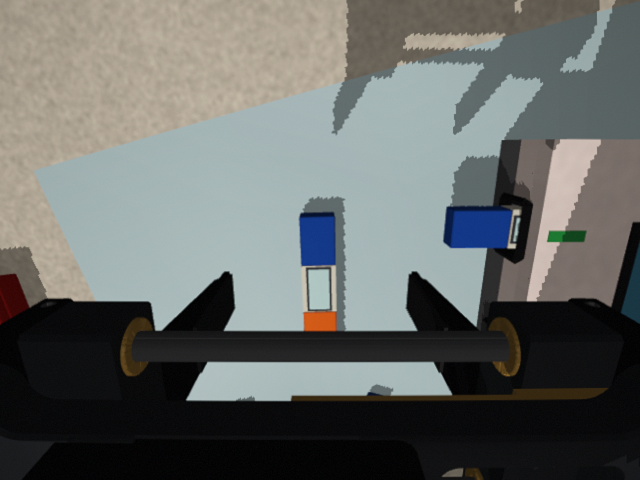

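The carrier lies flat with its window up, blue end at (318,238) and orange end at (320,322). It is yawed about 1.5°. Descending on the blue end with a small correction, then gripping and lifting.

>>> jog_arm(motion=[[[0, -2.8, 30], -0.025], [[0, -2.8, 70], -0.025], [[0, -2.8, 100], -0.025], [[0, -2.8, 114], -0.025], [[0, -2.8, 119.5], -0.025]])

```text
t: 14.8
eef_pos: [653.7, 107.6, 27.4]
tcp_rot: [3.141, 0.002, -0.229]
ft_force: [-0.5, 0.5, -0.2]
opening: 1.001
grip_force: 0.0
```

>>> jog_arm(motion=[[[0, 0, 0], 0], [[0, 0, 0], 0], [[0, 0, 0], 0], [[0, 0, 0], 0], [[0, 0, 0], 0]], grip=1)

```text
t: 15.3
eef_pos: [654.3, 107.7, 29.3]
tcp_rot: [-3.141, -0.001, -0.229]
ft_force: [-0.5, 0.0, -0.7]
opening: 0.633
grip_force: 0.0
```

>>> jog_arm(motion=[[[0, 0, 0], 0], [[0, 0, 0], 0], [[0, 0, 0], 0], [[0, 0, 0], 0], [[0, 0, 0], 0]])

```text
t: 15.8
eef_pos: [654.0, 107.7, 28.6]
tcp_rot: [-3.142, 0.0, -0.229]
ft_force: [0.8, -0.2, -0.3]
opening: 0.316
grip_force: 30.0
```

>>> jog_arm(motion=[[[0, 0, -10], 0], [[0, 0, -40], 0], [[0, 0, -80], 0], [[0, 0, -80], -0.144], [[0, 0, -80], -0.288]])

```text
t: 16.3
eef_pos: [654.5, 107.7, 110.9]
tcp_rot: [-3.141, -0.003, 0.065]
ft_force: [0.5, -0.3, -1.2]
opening: 0.315
grip_force: 30.0
```

```bash
python3 -c "
from cell import *;s=state();print(s)"
```

```text
{'t': 16.3, 'joints': array([6.35911933e-02, 6.81404387e-01, 1.57892171e+00, 1.30146741e-04,
       8.78295814e-01, 1.56979819e+00]), 'qvel': array([-1.61575336e-04,  2.27927679e-02,  1.40843832e-02, -6.21608722e-04,
       -2.62756972e-03, -1.43972687e+00]), 'tau': array([ 3.24382936e-02, -7.24517441e+01, -2.33232522e+01,  3.05118004e-02,
       -8.69415613e-03,  2.56330535e+00]), 'eef_pos': array([654.51203205, 107.73564267, 110.87482816]), 'tcp_rot': array([-3.14149520e+00, -2.97083540e-03,  6.45062403e-02]), 'ft_force': array([ 0.46800698, -0.31153888, -1.21387466]), 'moment': array([-0.04940106,  0.10820732, -0.01996565]), 'grip_force': 29.990863502025604, 'opening': 0.31496418194414344}
```

>>> jog_arm(motion=[[[-19, -4.6, 0], -0.144], [[-38, -9.2, 0], -0.288], [[-56, -13.8, 0], -0.432], [[-75, -18.4, 0], -0.576], [[-93.5, -23.1, 0], -0.72]])

```text
t: 16.8
eef_pos: [558.6, 125.3, 109.3]
tcp_rot: [3.141, -0.001, 0.785]
ft_force: [0.8, 0.4, -0.6]
opening: 0.313
grip_force: 30.0
```

>>> jog_arm(motion=[[[0, 0, 0], -0.144], [[0, 0, 0], -0.288], [[0, 0, 0], -0.432], [[0, 0, 0], -0.538], [[0, 0, 0], -0.538]])

```text
t: 17.3
eef_pos: [559.4, 125.3, 109.2]
tcp_rot: [3.141, -0.0, 1.318]
ft_force: [-0.1, -0.2, -1.0]
opening: 0.313
grip_force: 30.0
```

>>> jog_arm(motion=[[[0, 0, 15], 0], [[0, 0, 32], 0], [[0, 0, 44], 0], [[0, 0, 48.5], 0], [[0, 0, 48.5], 0]])

```text
t: 17.8
eef_pos: [559.2, 125.2, 59.8]
tcp_rot: [-3.141, 0.0, 1.316]
ft_force: [-0.3, 0.0, -0.9]
opening: 0.317
grip_force: 30.0
```

```bash
python3 look.py w5;python3 meas.py w5 48 250 150 400 420 b; python3 -c "
import cv2,numpy as np,pickle
from h import *
P=pickle.load(open('w5.pkl','rb'));a=cv2.resize(P['scene']['img'][200:320,220:360],(466,400),interpolation=cv2.INTER_CUBIC);b=cv2.resize(P['side']['img'][200:320,270:370],(333,400),interpolation=cv2.INTER_CUBIC)
w=cv2.resize(P['wrist']['img'][270:420,200:440],(320,200));cv2.imwrite('pics/c5.png',np.vstack([np.hstack([a,b]),np.pad(w,((0,0),(0,479),(0,0)))]))"
```

```text
17.95 [559.6 125.3  60.7] [ 3.141 -0.     1.316] [0.11 0.65 1.84 0.   0.64 0.36] 0.30818615195314797 29.99164491891861 [ 0.7  0.6 -1.8]
wrist 0.72 [291. 252. 352. 396.] [549.  91.  10.] 0.0
wrist 0.68 [  0. 101. 167. 166.] [450. 240.  10.] 0.0
wrist 0.58 [ 70. 293. 166. 332.] [422. 127.  10.] 0.0
scene 0.82 [398. 243. 415. 272.] [450. 240.  10.] 0.0
scene 0.64 [311. 250. 360. 275.] [516.  74.  10.] 0.0
side 0.68 [285. 261. 313. 280.] [574.  89.  10.] 0.0
side 0.62 [333. 274. 365. 299.] [434. 117.  10.] 0.0
side 0.59 [306. 316. 346. 340.] [451. 242.  10.] 0.0
rows 267 309 2018
width 26.201142558509947
L dir 2.1947 pt 551.871 134.27213
R dir 1.3388 pt 574.3991 131.47585
M dir 1.8349 pt 562.5192 132.45523
ends [[562.81882195 144.77112622  48.        ]
 [566.0493238  119.58702347  48.        ]]
```

View pics/c5.png

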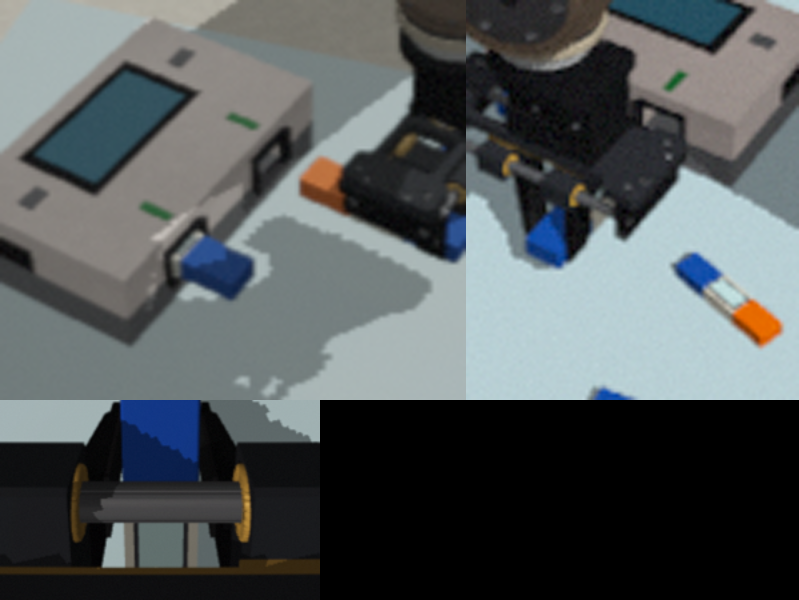

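The orange tip points at the empty bay, with the window up. Inserting slowly and watching the force.

>>> jog_arm(motion=[[[-10, 0, 0], 0], [[-20, 0, 0], 0], [[-28, 0, 0], 0], [[-35, 0, 0], 0], [[-42, 0, 0], 0]])

```text
t: 18.6
eef_pos: [548.7, 83.8, 60.2]
tcp_rot: [3.141, -0.0, 1.316]
ft_force: [-0.7, 0.5, -0.7]
opening: 0.311
grip_force: 30.0
```

>>> jog_arm(motion=[[[-4, 0, 0], 0], [[-8, 0, 0], 0], [[-12, 0, 0], 0], [[-16, 0, 0], 0], [[-20, 0, 0], 0]])

```text
t: 19.1
eef_pos: [543.8, 65.0, 60.2]
tcp_rot: [3.141, -0.0, 1.317]
ft_force: [1.9, 0.4, -1.7]
opening: 0.315
grip_force: 30.0
```

>>> jog_arm(motion=[[[-5, 0, 0], 0], [[-10, 0, 0], 0], [[-15, 0, 0], 0], [[-20, 0, 0], 0], [[-25, 0, 0], 0]])

```text
t: 19.6
eef_pos: [537.5, 40.6, 60.2]
tcp_rot: [3.141, -0.0, 1.317]
ft_force: [3.0, 0.7, -1.1]
opening: 0.311
grip_force: 30.0
```

```bash
python3 -c "
from cell import *;s=state();print(s['ft_force'],s['moment'],s['eef_pos'])"
```

```text
[ 3.02112965  0.73631499 -1.06665005] [ 0.14533394 -0.42274008  0.2272557 ] [537.50790357  40.60178356  60.19204175]
```

>>> jog_arm(motion=[[[-4, 0.5, 0], -0.007], [[-8, 0.5, 0], -0.007], [[-12, 0.5, 0], -0.007], [[-16, 0.5, 0], -0.007], [[-19, 0.5, 0], -0.007]])

```text
t: 20.1
eef_pos: [532.9, 22.2, 60.1]
tcp_rot: [-3.141, -0.0, 1.324]
ft_force: [0.9, 0.5, -1.6]
opening: 0.318
grip_force: 30.0
```

>>> jog_arm(motion=[[[-1, 0, 0], 0], [[-2, 0, 0], 0], [[-3, 0, 0], 0], [[-4, 0, 0], 0]])

```text
t: 20.5
eef_pos: [532.2, 18.6, 60.1]
tcp_rot: [-3.142, -0.0, 1.324]
ft_force: [-0.6, -0.2, -0.1]
opening: 0.314
grip_force: 30.0
```

>>> jog_arm(motion=[[[-1, 0, 0], 0], [[-2, 0, 0], 0], [[-3, 0, 0], 0]])

```text
t: 20.8
eef_pos: [531.4, 15.7, 60.1]
tcp_rot: [3.142, -0.0, 1.324]
ft_force: [0.2, 0.2, -0.6]
opening: 0.313
grip_force: 30.0
```

>>> jog_arm(motion=[[[-0.7, 0, 0], 0], [[-1.5, 0, 0], 0]])

```text
t: 21.0
eef_pos: [531.1, 14.2, 60.1]
tcp_rot: [3.142, -0.0, 1.324]
ft_force: [-0.0, -0.2, -1.7]
opening: 0.316
grip_force: 30.0
```

>>> jog_arm(motion=[[[-0.7, 0, 0], 0], [[-1.5, 0, 0], 0]])

```text
t: 21.2
eef_pos: [530.8, 13.0, 60.2]
tcp_rot: [3.141, -0.0, 1.324]
ft_force: [1.7, 8.2, -0.3]
opening: 0.313
grip_force: 30.0
```

>>> jog_arm(motion=[[[-0.5, 0, 0], 0], [[-1, 0, 0], 0]])

```text
t: 21.4
eef_pos: [530.9, 12.8, 60.3]
tcp_rot: [3.141, -0.002, 1.323]
ft_force: [3.8, 15.1, -0.2]
opening: 0.313
grip_force: 30.0
```

The stop is reached (15 N). Ease the carrier down, release and rise straight up.

>>> jog_arm(motion=[[[0.4, 0, 0.6], 0], [[0.4, 0, 1.3], 0], [[0.4, 0, 1.3], 0]])

```text
t: 21.7
eef_pos: [531.0, 12.9, 59.1]
tcp_rot: [3.141, -0.001, 1.324]
ft_force: [0.8, 8.6, 1.8]
opening: 0.31
grip_force: 30.0
```

>>> jog_arm(motion=[[[0, 0, 0], 0], [[0, 0, 0], 0], [[0, 0, 0], 0], [[0, 0, 0], 0]], grip=0.3)

```text
t: 22.1
eef_pos: [530.5, 12.1, 58.8]
tcp_rot: [-3.142, -0.0, 1.324]
ft_force: [0.5, -0.1, 0.2]
opening: 0.591
grip_force: 0.0
```

>>> jog_arm(motion=[[[0, 0, -20], 0], [[0, 0, -60], 0], [[10, 0, -100], 0], [[30, 0, -130], 0], [[40, 0, -150], 0]])

```text
t: 22.6
eef_pos: [540.9, 51.8, 211.3]
tcp_rot: [3.139, -0.001, 1.324]
ft_force: [1.0, -0.2, -0.2]
opening: 0.697
grip_force: 0.0
```

```bash
python3 look.py w6;python3 meas.py w6 48 290 230 365 330 b;  python3 meas.py w6 48 400 230 520 330 b
```

```text
22.75 [540.5  51.3 209.6] [ 3.139 -0.     1.325] [-0.03  0.41  1.8  -0.    0.93  0.22] 0.6974465730585135 0.0 [-0.1  0.1 -0.6]
wrist 0.85 [120.  34. 226.  74.] [447. 239.  10.] 0.0
wrist 0.67 [306. 243. 336. 294.] [526.  -2.  10.] 0.0
wrist 0.66 [152. 161. 246. 210.] [431. 117.  10.] 0.0
scene 0.77 [345. 229. 374. 255.] [432. 116.  10.] 0.0
scene 0.75 [297. 242. 323. 258.] [498.  -1.  10.] 0.0
scene 0.6 [399. 244. 416. 272.] [448. 240.  10.] 0.0
scene 0.6 [205. 203. 315. 306.] [ 534. -121.   10.] 0.0
side 0.79 [304. 317. 344. 340.] [451. 241.  10.] 0.0
side 0.59 [313. 232. 334. 253.] [543. -25.  10.] 0.0
side 0.53 [333. 274. 366. 300.] [433. 117.  10.] 0.0
rows 250 291 1281
width 29.7590555665698
L dir 1.3103 pt 516.0369 19.087042
R dir 1.308 pt 544.44696 9.99808
M dir 1.3091 pt 530.00574 13.656887
ends [[535.04607962  32.78949984  48.        ]
 [523.82380063  -9.56250432  48.        ]]
rows 245 290 1469
width 33.83884340773521
L dir 1.3414 pt 618.66675 -8.398592
R dir 1.3137 pt 651.1692 -17.393133
M dir 1.322 pt 635.122 -12.106156
ends [[640.01889089  11.35734482  48.        ]
 [630.66750529 -35.63090916  48.        ]]
```

View pics/w6.png

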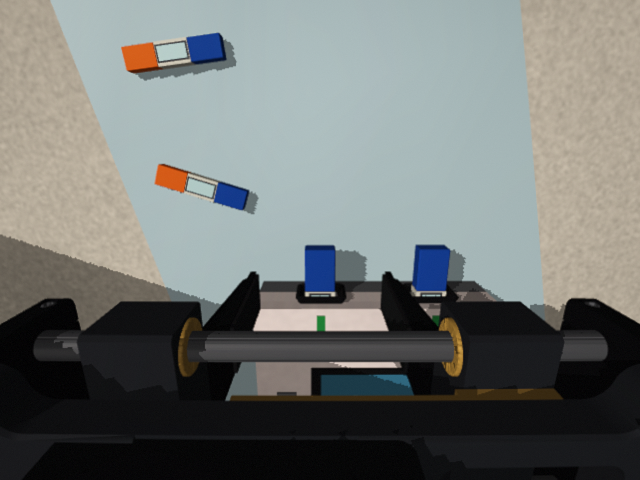

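Both blue ends are out and level with each other, at (320,270) and (432,270), and the look-alikes have not moved. I'll do a quick subpixel comparison of how far each carrier protrudes.

```bash
python3 -c "
import pickle
from h import *
p=pickle.load(open('w6.pkl','rb'))['wrist'];im=p['img']
for x in(320,432): print(x,[(y,im[y,x-4:x+5].mean(0).astype(int).tolist()) for y in list(range(240,254))+list(range(285,304))])
for yaw in(-1.825,-1.81,-1.84):
  # home prediction from carrier b tip, same axes
  d=np.array([-np.cos(yaw),-np.sin(yaw)]);n=np.array([-np.sin(yaw),np.cos(yaw)])
  b=onz(p,[[432,246]],48)[0,:2];print(yaw,proj(p,[[*(b-110*n),48]]))
"
```

```text
320 [(240, [185, 184, 167]), (241, [185, 184, 167]), (242, [185, 184, 167]), (243, [186, 185, 167]), (244, [167, 161, 141]), (245, [112, 89, 73]), (246, [76, 34, 16]), (247, [75, 29, 9]), (248, [76, 30, 10]), (249, [85, 34, 11]), (250, [120, 49, 16]), (251, [138, 56, 18]), (252, [140, 57, 20]), (253, [140, 57, 18]), (285, [138, 57, 19]), (286, [138, 57, 19]), (287, [138, 57, 19]), (288, [138, 57, 19]), (289, [138, 56, 17]), (290, [138, 55, 18]), (291, [116, 79, 67]), (292, [155, 167, 172]), (293, [107, 116, 122]), (294, [65, 64, 62]), (295, [140, 143, 124]), (296, [93, 95, 82]), (297, [23, 23, 21]), (298, [10, 8, 11]), (299, [12, 11, 12]), (300, [13, 10, 11]), (301, [10, 9, 9]), (302, [15, 14, 14]), (303, [50, 52, 57])]
432 [(240, [183, 183, 166]), (241, [183, 184, 167]), (242, [184, 185, 167]), (243, [184, 184, 166]), (244, [150, 138, 119]), (245, [98, 67, 49]), (246, [75, 31, 11]), (247, [75, 29, 9]), (248, [78, 31, 10]), (249, [109, 44, 14]), (250, [133, 54, 18]), (251, [139, 57, 18]), (252, [140, 57, 19]), (253, [140, 58, 19]), (285, [137, 57, 19]), (286, [137, 56, 19]), (287, [138, 57, 19]), (288, [137, 56, 18]), (289, [137, 54, 15]), (290, [127, 61, 39]), (291, [135, 137, 141]), (292, [114, 124, 129]), (293, [70, 71, 72]), (294, [101, 101, 91]), (295, [173, 175, 153]), (296, [90, 91, 79]), (297, [19, 19, 18]), (298, [11, 9, 10]), (299, [12, 11, 11]), (300, [12, 11, 11]), (301, [11, 10, 10]), (302, [20, 20, 22]), (303, [72, 75, 82])]
-1.825 [[317.02769663 245.33220906]]
-1.81 [[317.03360961 246.9836655 ]]
-1.84 [[317.0477497  243.67619652]]
```

```bash
python3 -c "
from cell import *;print(job_done())"
```

```text
the job is handed in; nothing more can be done
None
```

The backwards carrier is turned round and back in bay a, window up and home against the stop with only its blue end out; the arm has let go, and the job is handed in at about 23 s of the 64 s allowed.

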